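# Lock the build plate onto the printer bed

## Task

Make the printer bed ready: push the grey build plate by its upright tab straight back along its guides until it is fully home against the rear stop, then press the three white rear latches fully down flat, one after the other: first the one with the wide rectangular end, then the one with the round disc, last the plain narrow one. Only push and press with the closed fingers: do not lift the plate, and leave everything else on the bench where it stands.

Things in the scene. Friction and masses are not known exactly. Their poses are not given: they have to be found in the camera images.
- bed: Fixed print bed: black base with a flat black deck 200 (x) x 220 (y) mm, deck top 45 mm above the bench. Origin on the bench under the point where the centre of the plate lies when it is home; +x of the bed points away from the robot to the rear, where an aluminium stop bar 6 mm high runs across the deck, its front face at bed x = +60 mm. Aluminium guide strips 5 mm high run along both sides of the plate, 2 mm clear of it. The deck ends at bed x = -106 and +94 mm.
- plate: Loose grey steel build plate lying on the deck between the guide strips, 120 (x) x 180 (y) x 5 mm, 0.5 kg or so, sliding with ordinary friction along the bed x axis. Origin at the centre of its underside; axes parallel to the bed. It starts 15 to 40 mm short of the rear stop; it is home when its rear edge meets the stop bar (plate origin at bed x = 0).
- tab (a point): Middle of the near face of the upright tab on the near edge of the plate, 15 mm above the plate underside. The tab is 50 mm wide, 6 mm thick and stands up to 27 mm above the deck; axes as the plate, push it along plate +x, against the robot-side face.
- wide (a joint): Hinge of the wide latch, one of three white plastic latches in a row along the rear of the bed, 60 mm apart (which stands left, middle or right varies). 0 = raised 0.7 rad (40 degrees) with its free end up and towards the robot, 0.7 = pressed flat over the plate edge, its end stop. It is stiff: about 4 to 6 N pressing down near the free end moves it, and it stays where it is left, with no spring.
- wide_press (a point): Press point of the wide latch: on the upper face of the arm, 34 mm from the hinge axis, 12 mm short of its free end; it moves with the latch. Its end is a rectangular paddle 48 mm across (28 mm along the arm) on a 14 mm neck; the widest of the three. The arm is 46 mm long and 5 mm thick. Raised, the point is about 80 mm above the bench; flat, 58 mm.
- wide_hinge (a point): Point on the hinge axis of the wide latch, fixed, 55.5 mm above the bench, 72 mm behind the bed origin along bed x; axes as the bed (the latch arm reaches from here to bed -x). The mount around it is 22 mm wide and goes up to 59 mm above the bench.
- disc (a joint): Hinge of the round latch, one of three white plastic latches in a row along the rear of the bed, 60 mm apart (which stands left, middle or right varies). 0 = raised 0.7 rad (40 degrees) with its free end up and towards the robot, 0.7 = pressed flat over the plate edge, its end stop. It is stiff: about 4 to 6 N pressing down near the free end moves it, and it stays where it is left, with no spring.
- disc_press (a point): Press point of the round latch: on the upper face of the arm, 34 mm from the hinge axis, 12 mm short of its free end; it moves with the latch. Its end is a flat round disc 30 mm in diameter on a 12 mm neck. The arm is 46 mm long and 5 mm thick. Raised, the point is about 80 mm above the bench; flat, 58 mm.
- disc_hinge (a point): Point on the hinge axis of the round latch, fixed, 55.5 mm above the bench, 72 mm behind the bed origin along bed x; axes as the bed (the latch arm reaches from here to bed -x). The mount around it is 22 mm wide and goes up to 59 mm above the bench.
- narrow (a joint): Hinge of the narrow latch, one of three white plastic latches in a row along the rear of the bed, 60 mm apart (which stands left, middle or right varies). 0 = raised 0.7 rad (40 degrees) with its free end up and towards the robot, 0.7 = pressed flat over the plate edge, its end stop. It is stiff: about 4 to 6 N pressing down near the free end moves it, and it stays where it is left, with no spring.
- narrow_press (a point): Press point of the narrow latch: on the upper face of the arm, 34 mm from the hinge axis, 12 mm short of its free end; it moves with the latch. A plain straight bar 13 mm across, the slimmest of the three. The arm is 46 mm long and 5 mm thick. Raised, the point is about 80 mm above the bench; flat, 58 mm.
- narrow_hinge (a point): Point on the hinge axis of the narrow latch, fixed, 55.5 mm above the bench, 72 mm behind the bed origin along bed x; axes as the bed (the latch arm reaches from here to bed -x). The mount around it is 22 mm wide and goes up to 59 mm above the bench.
- jar: Bystander to leave alone: closed jar, 46 mm across, 65 mm tall, loose on the bench. Origin at the centre of its underside.
- bracket: Bystander to leave alone: grey L-shaped printed bracket, 40 x 35 x 40 mm, loose on the bench. Origin at the centre of its underside.
- coupler: Bystander to leave alone: short aluminium shaft coupler, 25 mm across, 30 mm tall, loose on the bench. Origin at the centre of its underside.
- heater_block: Bystander to leave alone: small aluminium heater block with brass nozzle stub, 24 x 20 x 22 mm, loose on the bench. Origin at the centre of its underside.
- spool_core: Bystander to leave alone: black spool core ring, 90 mm across, 35 mm tall, loose on the bench. Origin at the centre of its underside.
- driver: Bystander to leave alone: screwdriver lying on the bench along its own x axis, handle to -x.
- scraper: Bystander to leave alone: scraper lying on the bench along its own x axis, handle to -x.
There are look-alikes about, which are no part of the job. Leave any pink look-alike of the plate alone.

How it is judged:
On the way, in this order (a step that is already met when the one before it is completed fails the run):
1. the plate is home against the rear stop (x of plate in the frame of bed above -0.004 m), for 0.2 s.
2. the wide latch is pressed flat (value of joint wide above 0.62 rad and x of plate in the frame of bed above -0.004 m), for 0.1 s.
3. the round latch is pressed flat (value of joint disc above 0.62 rad and x of plate in the frame of bed above -0.004 m), for 0.1 s.
4. the narrow latch is pressed flat (value of joint narrow above 0.62 rad and x of plate in the frame of bed above -0.004 m), for 0.1 s.
At the end, for the whole second after the job is handed in: The plate lies on the deck, at rest, within 4 mm of fully home, and all three latches are within 0.08 rad of flat (all of step 4 and value of joint each of wide, disc above 0.62 rad and z of plate in the frame of bed below 0.049 m and linear speed of plate below 0.01 m/s); the robot touches nothing.
It fails at once if the plate is lifted more than 12 mm off the deck or tipped by more than 0.15 rad (z of plate in the frame of bed above 0.057 m or angle between plate's own z axis and vertical above 0.15 rad).
It fails at once if a bystander is moved by more than 30 mm (distance of any of jar, bracket, coupler, heater_block, spool_core, driver, scraper from where it was at the start of the episode above 0.03 m).
It also fails if it takes over 48 s, if anything falls off the work surface, if the arm or the gripper's body presses on something with over 40 N, if the wrist force passes 120 N, or if a joint passes its speed limit or range.

## Robot

A 6-joint arm with a two-finger parallel gripper is mounted at the origin on the work surface. World frame = base frame: x ahead of the robot, y to its left, z up, the work surface at z = 0. Lengths are in m, angles in rad, forces in N, time in s.
With the tool pointing down it reaches from about 0.375 to 0.9 m from the base axis. Payload 3.1 kg.
Tool frame: the origin (TCP) lies between the finger pads; the fingertips stand 11 mm ahead of it and the grasp point (between the pads) lies 8 mm behind it; z points along the fingers, y is the direction in which the jaws open and shut (so a half turn about z gives the same grasp; the last joint's range is limited). The gripper opens to 85 mm and grips with 20 to 120 N. Pads are 22 mm wide; open, the fingers measure 114 mm over their backs; the gripper's body (76 mm by 85 mm) begins 54 mm behind the grasp point. The pads swing forward as they close: fully open they stand 13 mm farther back than shut.
Start: joints at [1.028, 0.527, 1.433, -0, 1.181, -0.178], TCP at [0.223, 0.584, 0.242] pointing down, gripper open.
Joint ranges: [-3.08, 3.08], [-0.75, 2.2], [0.22, 2.44], [-1.43, 4.57], [0, 2.65], [-2.85, 2.85]. Speed limits (rad/s): [2.79, 2.79, 3.14, 3.14, 3.14, 3.14].

## Interface

Orientations are given as a unit quaternion [x, y, z, w].
In Python, from station import manip gives the robot as it stands.
- The arm moves only by the tool move_arm, never from a script. Its argument "deltas" is a list of rows, each a list of 5 numbers: the shift along the tool's x, y, z in units of 40 cm (1.0 is 40 cm), then the turn about the tool's z in units of 0.5 rad (1.0 is 0.5 rad), then the opening in per cent of the stroke, from 0 (shut) to 100 (fully open). In form: [[x, y, z, twist, grip], ...]. A call has exactly 8 rows; each row is the pose to reach, as a shift and turn from the pose commanded when the call began, along the tool's axes at that moment; what a row does not reach only later rows make up. A row lasts 1/12 s, in which the tool goes at most 41.7 mm and 7.16 degrees, less where a joint would pass 70% of its speed; a pose out of reach is approached as far as the arm can. A call with a number of a shift or a turn outside -1 to 1 is refused whole. A call with a gripper value outside its range is refused whole. The fingers move at their own pace and stop on an object; "force" is the grip in N (left out, the last holds). Time passes only in rows, so rows that repeat a pose let the fingers close, or fill a call up. It gives the time, the measured TCP pose, the force and the opening at its end, in the units of the state.
- manip.sense(): the state, without advancing time (a new reading comes with each control period).
- manip.snapshot(name): name is "scene" or "top" or "wrist"; returns (picture, depth): 400x640x3 uint8, red, green, blue; 400x640 float32, m along the optical axis (not along the pixel's ray), 0 where there is no reading.
- manip.get_calibration(name): a dict with "vfov" (degrees; the focal length in pixels is half the picture's height over the tangent of half this angle, whatever the lens; pixels are square), "cx", "cy" (the principal point, pixels), "pose" (4x4, takes a point from camera to world coordinates). Camera axes: x right, y down, z forward; pixel columns grow to the right and rows downward; lengths in m; the calibration is good to about 2 mm. A picture is of the moment at which its call begins: read the wrist's pose just before it. get_calibration takes no time and is no camera call; for the wrist camera it gives the pose at the moment of the call.
- manip.sign_off(): hands the job in, once; it reports no verdict.
The state is a dict: "t": time; "q": joint angles; "qd": joint speeds; "tau": joint torques, N m; "tcp_pos": TCP position; "tool_rot": TCP orientation; "force": force on the tool from outside, world axes, zero at the start; "ft_torque": the same for the moment, N m; "finger_gap": opening from 0.0 (shut) to 1.0 (fully open).
Only numpy, scipy, OpenCV 4.12 (cv2) and the standard library are available. Lean on these libraries where they do the work, as an engineer would, in place of code of your own. Each camera call takes 0.05 s, during which the arm holds its last target.

## Working session

There is one attempt and no reset: what is moved stays moved. The work goes in short steps, Python scripts to look and compute and a tool call to move; the robot and the scene stay as the last step left them, time stands still between calls to the robot, and variables do not carry over. Pictures are saved under pics/ and viewed, and the job is handed in when it is done.

Besides the shell and the picture viewer there is one more tool, called after ">>>" in YAML: its name, and indented under it one key for each argument. move_arm: Moves the arm, as the interface text tells. Its arguments: {"type":"object","properties":{"deltas":{"type":"array","items":{"type":"array","items":{"type":"number"}}},"force":{"type":"number"}},"required":["deltas"]}

```bash
mkdir -p pics
cat > h.py <<'E'
import numpy as np, cv2
from station import manip
def snap(n,f):
    im,d=manip.snapshot(n); cv2.imwrite('pics/%s.png'%f,im[:,:,::-1]); np.savez('pics/%s.npz'%f,im=im,d=d,pose=manip.get_calibration(n)['pose']); return im,d
def K(n):
    c=manip.get_calibration(n); f=200/np.tan(np.radians(c['vfov'])/2); return f,c['cx'],c['cy'],np.array(c['pose'])
def ray(n,u,v,z):
    f,cx,cy,T=K(n); d=T[:3,:3]@np.array([(u-cx)/f,(v-cy)/f,1]); o=T[:3,3]; return o+d*(z-o[2])/d[2]
def dep(n,d,u,v):
    f,cx,cy,T=K(n); z=d[v,u]; return T[:3,:3]@np.array([(u-cx)/f*z,(v-cy)/f*z,z])+T[:3,3]
def proj(n,p):
    f,cx,cy,T=K(n); q=T[:3,:3].T@(np.array(p)-T[:3,3]); return cx+f*q[0]/q[2],cy+f*q[1]/q[2]
E
python3 - <<'E'
from h import *
s=manip.sense()
for n in ['scene','top']:
    snap(n,n+'0'); c=manip.get_calibration(n); print(n,c['vfov'],c['cx'],c['cy'],np.round(c['pose'],3))
print(s)
E
```

```text
scene 43.44663094042972 311.8086149288898 195.88436253747852 [[-0.687  0.612 -0.391  1.094]
 [ 0.726  0.568 -0.387  0.53 ]
 [-0.014 -0.55  -0.835  1.231]
 [ 0.     0.     0.     1.   ]]
top 45.0473758622571 317.4192804037086 198.68661418335833 [[ 0.012 -0.989  0.149  0.317]
 [-1.    -0.012  0.002 -0.012]
 [ 0.    -0.149 -0.989  1.711]
 [ 0.     0.     0.     1.   ]]
{'t': 0.0, 'q': array([ 1.02751112e+00,  5.28473958e-01,  1.43388745e+00,  2.55010112e-05,
        1.18135954e+00, -1.78497919e-01]), 'qd': array([ 9.19771716e-04,  8.46674398e-04,  1.46934115e-04, -1.74311688e-04,
        9.12369899e-05,  5.69871227e-04]), 'tau': array([ 1.73474182e-04, -4.42351019e+01, -1.78024828e+01, -3.01282789e-04,
        8.54195212e-03, -8.47853414e-06]), 'tcp_pos': array([0.22258076, 0.58330333, 0.24133351]), 'tool_rot': array([ 1.81388698e-01,  9.83410905e-01, -9.91432844e-04, -3.86790092e-04]), 'force': array([ 1.24587125,  0.35727992, -0.19593825]), 'ft_torque': array([0.05769527, 0.06596337, 0.00401118]), 'finger_gap': 1.0002886315637136}
```

View pics/scene0.png

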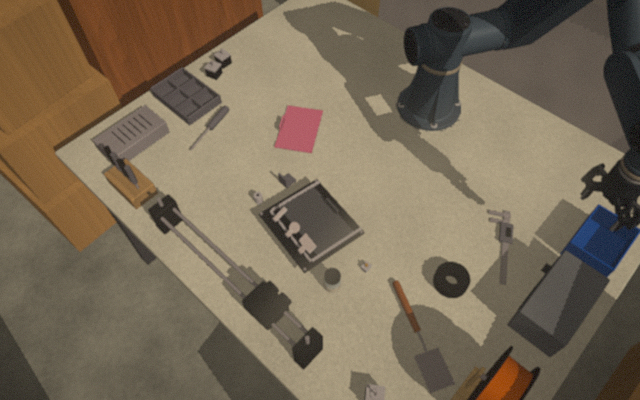

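View pics/top0.png

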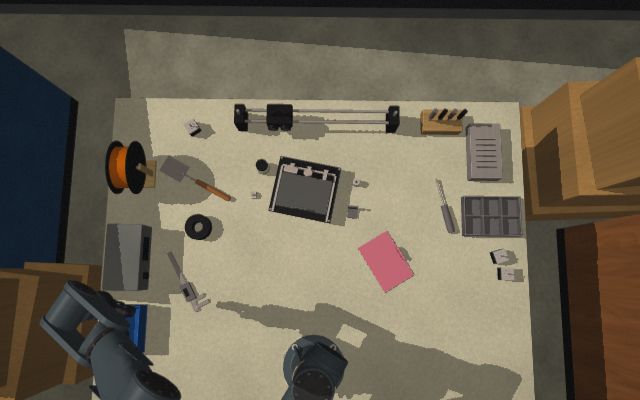

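The scene and top views show the bed (top pixel about (305,190)), and the pink decoy plate at (386,262) in top. Next I'll enlarge the bed.

Run:
```python
from h import *
t=cv2.imread('pics/top0.png')[145:230,240:380]; s=cv2.imread('pics/scene0.png')[160:300,240:380]
a=cv2.resize(t,None,fx=5,fy=5,interpolation=cv2.INTER_CUBIC)
b=cv2.resize(s,None,fx=4,fy=4,interpolation=cv2.INTER_CUBIC)
cv2.imwrite('pics/ct.png',a);cv2.imwrite('pics/cs.png',b)
for p in [(283,157),(341,166),(269,212),(329,222)]: print(p,ray('top',*p,0.045))
for p in [(262,165),(357,182),(353,211),(255,195)]: print(p,ray('top',*p,0.02))
```

```text
(283, 157) [0.71530202 0.11461884 0.045     ]
(341, 166) [ 0.68518958 -0.09078703  0.045     ]
(269, 212) [0.51873448 0.15892202 0.045     ]
(329, 222) [ 0.48627801 -0.05007153  0.045     ]
(262, 165) [0.69102464 0.19109456 0.02      ]
(357, 182) [ 0.63312689 -0.14926331  0.02      ]
(353, 211) [ 0.52882659 -0.13509292  0.02      ]
(255, 195) [0.58193016 0.21279502 0.02      ]
```

View pics/ct.png

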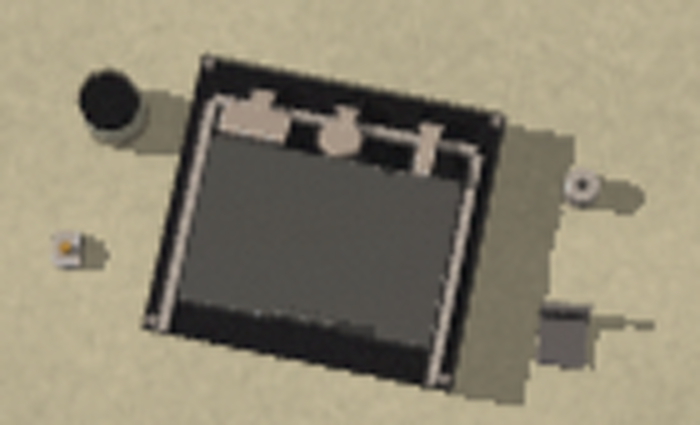

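View pics/cs.png

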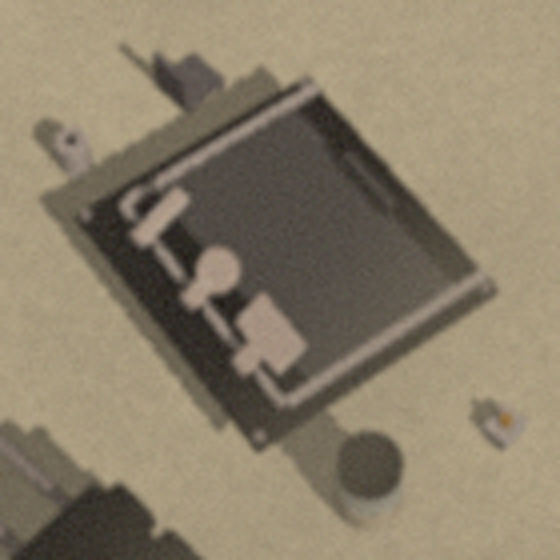

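>>> move_arm:
  deltas:
    - [-0.08,-0.06,-0.02,0,0]
    - [-0.16,-0.12,-0.04,0,0]
    - [-0.24,-0.18,-0.06,0,0]
    - [-0.32,-0.25,-0.08,0,0]
    - [-0.4,-0.31,-0.1,0,0]
    - [-0.48,-0.37,-0.12,0,0]
    - [-0.56,-0.43,-0.14,0,0]
    - [-0.64,-0.5,-0.15,0,0]

```text
t: 0.77
tcp_pos: [0.3915, 0.3053, 0.303]
tool_rot: [0.181, 0.983, 0.001, 0.001]
force: [0.3, -0.6, -0.5]
finger_gap: 0.001
```

>>> move_arm:
  deltas:
    - [-0.08,-0.06,0,-0.05,0]
    - [-0.16,-0.12,0,-0.1,0]
    - [-0.24,-0.18,0,-0.15,0]
    - [-0.32,-0.25,0,-0.2,0]
    - [-0.4,-0.31,0,-0.25,0]
    - [-0.48,-0.37,0,-0.3,0]
    - [-0.56,-0.43,0,-0.35,0]
    - [-0.64,-0.5,0,-0.38,0]

```text
t: 1.43
tcp_pos: [0.5583, 0.0276, 0.3018]
tool_rot: [0.087, 0.996, 0.0, -0.0]
force: [1.0, 0.6, 0.3]
finger_gap: 0.004
```

Run:
```python
from h import *
s=manip.sense(); print(s['t'],s['tcp_pos'],s['tool_rot'],s['finger_gap'],s['force'])
c=manip.get_calibration('wrist'); print(c)
im,d=snap('wrist','w1')
```

```text
1.4333 [0.55827719 0.02757885 0.30184577] [ 8.67513661e-02  9.96229929e-01  2.34981800e-04 -2.71163973e-04] 0.003689440303580951 [1.04585914 0.62114317 0.27710968]
{'vfov': 63.83275693789156, 'cx': 318.752186331715, 'cy': 200.51510398246745, 'pose': array([[ 0.17323364,  0.93241146,  0.31717341,  0.47741385],
       [ 0.98488015, -0.16436192, -0.054738  ,  0.04314642],
       [ 0.00109289,  0.32186026, -0.94678655,  0.43286357],
       [ 0.        ,  0.        ,  0.        ,  1.        ]])}
```

View pics/w1.png

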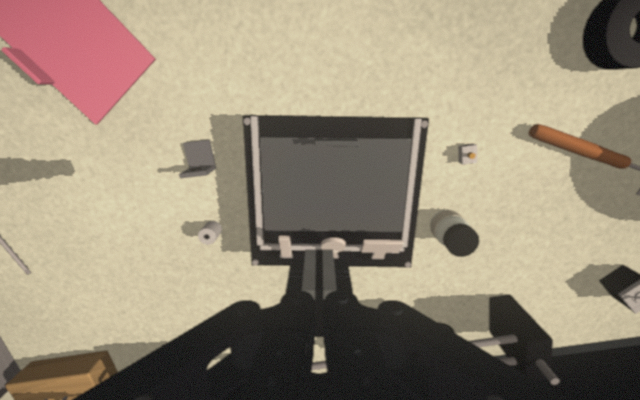

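Wrist view: grey plate on the bed at (335,185), its tab at about (328,143). The latches are narrow (285,246), disc (333,243) and wide paddle (382,248). Look-alikes: the pink plate with its tab at (80,55), plus the two small parts far right in the top view (505,262). I choose the grey plate on the black bed and check it in a crop.

Run:
```python
from h import *
im=cv2.imread('pics/w1.png'); cv2.imwrite('pics/cw.png',cv2.resize(im[105:275,235:435],None,fx=4,fy=3.5,interpolation=cv2.INTER_CUBIC)[:600])
z=np.load('pics/w1.npz'); d=z['d']; T=z['pose']; f,cx,cy,_=K('wrist')
v,u=np.mgrid[:400,:640]; P=np.stack([(u-cx)/f*d,(v-cy)/f*d,d],-1)@T[:3,:3].T+T[:3,3]
np.save('pics/P.npy',P)
for p in [(335,190),(335,124),(280,128),(200,155),(150,250),(330,141),(254,180),(412,180)]: print(p,np.round(P[p[1],p[0]],4))
# z columns along u=290,320,350
for uu in (290,330,370): print(uu,[(vv,round(float(P[vv,uu,2])*1000)) for vv in range(112,275,3)])
```

```text
(335, 190) [0.602  0.0338 0.05  ]
(335, 124) [0.5234 0.0469 0.043 ]
(280, 128) [ 0.5162 -0.0181  0.0444]
(200, 155) [ 0.5353 -0.1367  0.0067]
(150, 250) [ 0.661  -0.2552  0.0027]
(330, 141) [0.5378 0.0377 0.0708]
(254, 180) [ 0.5716 -0.0625  0.0502]
(412, 180) [0.6065 0.1296 0.0484]
290 [(112, 0), (115, 38), (118, 44), (121, 44), (124, 43), (127, 44), (130, 45), (133, 45), (136, 44), (139, 50), (142, 50), (145, 48), (148, 50), (151, 49), (154, 50), (157, 50), (160, 50), (163, 49), (166, 49), (169, 49), (172, 51), (175, 51), (178, 50), (181, 49), (184, 50), (187, 49), (190, 49), (193, 49), (196, 51), (199, 50), (202, 50), (205, 50), (208, 51), (211, 50), (214, 51), (217, 50), (220, 50), (223, 50), (226, 51), (229, 51), (232, 45), (235, 45), (238, 46), (241, 44), (244, 48), (247, 68), (250, 67), (253, 64), (256, 61), (259, 53), (262, 46), (265, 302), (268, 305), (271, 307), (274, 310)]
330 [(112, -3), (115, 0), (118, 43), (121, 43), (124, 42), (127, 44), (130, 44), (133, 45), (136, 45), (139, 61), (142, 72), (145, 72), (148, 50), (151, 50), (154, 48), (157, 49), (160, 49), (163, 49), (
[... 321 characters left out ...]
53, 298), (256, 300), (259, 304), (262, 306), (265, 310), (268, 311), (271, 314), (274, 316)]
370 [(112, -1), (115, -1), (118, 43), (121, 44), (124, 43), (127, 45), (130, 43), (133, 44), (136, 45), (139, 49), (142, 49), (145, 49), (148, 49), (151, 48), (154, 49), (157, 50), (160, 47), (163, 48), (166, 48), (169, 49), (172, 50), (175, 50), (178, 49), (181, 50), (184, 49), (187, 50), (190, 49), (193, 50), (196, 49), (199, 50), (202, 49), (205, 50), (208, 51), (211, 50), (214, 49), (217, 50), (220, 49), (223, 49), (226, 51), (229, 50), (232, 46), (235, 45), (238, 46), (241, 84), (244, 83), (247, 78), (250, 75), (253, 57), (256, 59), (259, 59), (262, 45), (265, 44), (268, 2), (271, 2), (274, 1)]
```

View pics/cw.png

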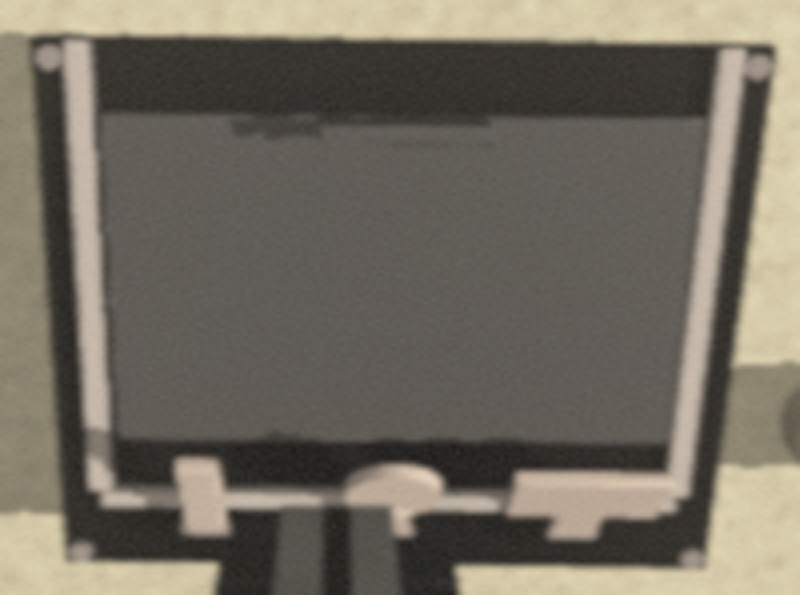

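Run:
```python
from h import *
z=np.load('pics/w1.npz'); T=z['pose']; f,cx,cy,_=K('wrist'); P=np.load('pics/P.npy')
def r(p,h):
    d=T[:3,:3]@np.array([(p[0]-cx)/f,(p[1]-cy)/f,1]); o=T[:3,3]; return (o+d*(h-o[2])/d[2])[:2]
C=[r(p,.045) for p in [(243,115.9),(428.5,118.1),(251.5,265),(411.5,266.7)]]
C=np.array(C);print(np.round(C,4))
ex=(C[2]-C[0]+C[3]-C[1]); ey=(C[1]-C[0]+C[3]-C[2])
print('yaw',np.degrees([np.arctan2(ex[1],ex[0]),np.arctan2(-ey[0],ey[1])]),np.linalg.norm(C[2]-C[0]),np.linalg.norm(C[1]-C[0]),np.linalg.norm(C[3]-C[2]))
m=(np.abs(P[...,2]-.045)<.0025)&(np.abs(P[...,0]-.6)<.2)&(np.abs(P[...,1]-.03)<.2)
m=cv2.morphologyEx(m.astype(np.uint8),cv2.MORPH_OPEN,np.ones((3,3)))>0
rc=cv2.minAreaRect(P[m][:,:2].astype(np.float32)*1000); print('deck',rc)
yaw=np.arctan2(ex[1],ex[0])*.5+.5*np.arctan2(-ey[0],ey[1])
for yw in (yaw,):
    c,s=np.cos(yw),np.sin(yw); R=np.array([[c,-s],[s,c]])
    ctr=C.mean(0); o=ctr-R@[-.006,0]; print('bed origin',o,np.degrees(yw))
    B=(P[...,:2]-o)@R
    for nm,mm in [('platetop',(np.abs(P[...,2]-.05)<.0022)&(abs(B[...,0])<.12)&(abs(B[...,1])<.08)),('tab',(P[...,2]>.068)&(B[...,0]<-.02)&(P[...,2]<.1)&(abs(B[...,1])<.1)&(abs(B[...,0])<.15)),('latch',(P[...,2]>.07)&(B[...,0]>.02)&(P[...,2]<.1)&(abs(B[...,1])<.12)&(abs(B[...,0])<.1))]:
        if nm=='latch':
            n,l,st,cn=cv2.connectedComponentsWithStats(mm.astype(np.uint8))
            for i in range(1,n):
                if st[i,4]>10: q=B[l==i]; print(nm,st[i],np.round(q.min(0),4),np.round(q.max(0),4))
        else:
            q=B[mm]; print(nm,len(q),np.round(np.percentile(q,[0.5,50,99.5],axis=0),4))
```

```text
[[ 0.4949 -0.0577]
 [ 0.5359  0.1557]
 [ 0.6899 -0.0967]
 [ 0.7309  0.1193]]
yaw [-10.93446029 -10.82375825] 0.19883062841831314 0.21723234551470127 0.2198666750183698
deck ((612.3782348632812, 29.596588134765625), (220.19281005859375, 199.9363250732422), 78.87006378173828)
bed origin [0.61878693 0.02903113] -10.87910927074692
platetop 11697 [[-0.0816 -0.0793]
 [-0.0231 -0.0011]
 [ 0.0631  0.0792]]
tab 245 [[-0.0821 -0.0247]
 [-0.0792 -0.0012]
 [-0.0765  0.0248]]
latch [279 236  11  14 143] [ 0.0316 -0.0672] [ 0.055  -0.0541]
latch [321 238  24  13 256] [ 0.0333 -0.0152] [0.0556 0.0135]
latch [361 240  43  13 488] [0.034  0.0351] [0.0577 0.0834]
```

>>> move_arm:
  deltas:
    - [0.05,0.01,0.06,0.03,0]
    - [0.1,0.02,0.13,0.03,0]
    - [0.15,0.03,0.2,0.03,0]
    - [0.15,0.03,0.28,0.03,0]
    - [0.15,0.03,0.36,0.03,0]
    - [0.15,0.03,0.44,0.03,0]
    - [0.15,0.03,0.5,0.03,0]
    - [0.15,0.03,0.5,0.03,0]

```text
t: 2.15
tcp_pos: [0.497, 0.0519, 0.098]
tool_rot: [0.095, 0.995, 0.0, -0.005]
force: [-0.1, 0.7, -0.3]
finger_gap: -0.002
```

```bash
cat >> h.py <<'E'
O=np.array([.6187,.0290]); YAW=np.radians(-10.9)
def bed():
    s=manip.sense(); c,n=np.cos(YAW),np.sin(YAW); R=np.array([[c,-n],[n,c]])
    p=s['tcp_pos']; b=(p[:2]-O)@R; q=s['tool_rot']; ta=2*np.arctan2(q[1],q[0])-np.pi/2
    print('t %.2f bed xyz mm'%s['t'],np.round([b[0]*1e3,b[1]*1e3,p[2]*1e3],1),'tooly-bedy deg',round(np.degrees(ta-YAW-np.pi/2),2),'F bed',np.round(np.r_[s['force'][:2]@R,s['force'][2]],1),s['finger_gap'])
E
python3 -c "
from h import *
bed(); snap('wrist','w2')"
```

```text
t 2.15 bed xyz mm [-123.8   -0.5   98. ] tooly-bedy deg 0.01 F bed [-0.2  0.7 -0.3] -0.0020566814500002227
```

View pics/w2.png

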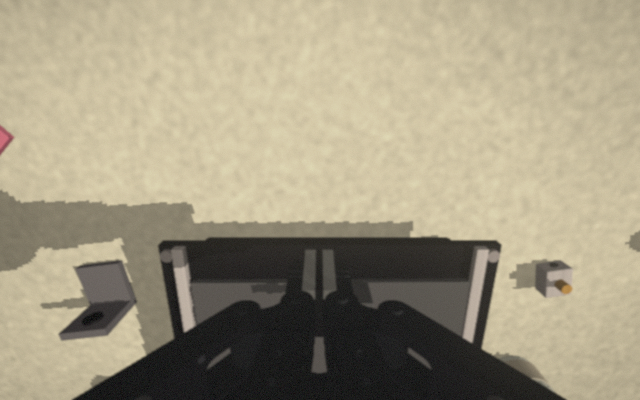

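>>> move_arm:
  deltas:
    - [0,0,0.03,0,0]
    - [0,0,0.06,0,0]
    - [0,0,0.08,0,0]
    - [0,0,0.08,0,0]
    - [-0.02,0,0.08,0,0]
    - [-0.04,0,0.08,0,0]
    - [-0.06,0,0.08,0,0]
    - [-0.07,0,0.08,0,0]

```text
t: 2.87
tcp_pos: [0.5273, 0.0463, 0.0709]
tool_rot: [0.095, 0.996, 0.0, -0.002]
force: [-7.7, 0.6, 5.8]
finger_gap: -0.003
```

```bash
python3 -c "
from h import *
bed()"
```

```text
t 2.87 bed xyz mm [-93.   -0.3  70.9] tooly-bedy deg 0.03 F bed [-7.7 -0.9  5.8] -0.002706747792493368
```

>>> move_arm:
  deltas:
    - [-0.005,0,0,0,0]
    - [-0.01,0,0,0,0]
    - [-0.015,0,0,0,0]
    - [-0.02,0,0,0,0]
    - [-0.025,0,0,0,0]
    - [-0.03,0,0,0,0]
    - [-0.035,0,0,0,0]
    - [-0.04,0,0,0,0]

```text
t: 3.53
tcp_pos: [0.5389, 0.0441, 0.0704]
tool_rot: [0.095, 0.995, 0.0, -0.006]
force: [-11.4, 2.9, 10.2]
finger_gap: -0.001
```

```bash
python3 -c "
from h import *
bed(); snap('scene','s2')"
```

```text
t 3.53 bed xyz mm [-81.2  -0.2  70.4] tooly-bedy deg 0.04 F bed [-11.8   0.7  10.2] -0.0008003938669671831
```

>>> move_arm:
  deltas:
    - [-0.004,0,0,0,0]
    - [-0.008,0,0,0,0]
    - [-0.012,0,0,0,0]
    - [-0.016,0,0,0,0]
    - [-0.018,0,0,0,0]
    - [-0.02,0,0,0,0]
    - [-0.02,0,0,0,0]
    - [-0.02,0,0,0,0]

```text
t: 4.25
tcp_pos: [0.5392, 0.0442, 0.0701]
tool_rot: [0.094, 0.995, 0.001, -0.014]
force: [-20.2, 4.3, 16.4]
finger_gap: -0.002
```

```bash
python3 -c "
from h import *
bed()"
```

```text
t 4.25 bed xyz mm [-80.9  -0.1  70.1] tooly-bedy deg 0.07 F bed [-20.6   0.4  16.4] -0.0018925933160313091
```

```bash
python3 -c "
from h import *
im,d=snap('scene','s3'); cv2.imwrite('pics/s3c.png',cv2.resize(im[160:290,230:390,::-1],None,fx=5,fy=4.6,interpolation=cv2.INTER_CUBIC))
im,d=snap('wrist','w3'); cv2.imwrite('pics/w3c.png',cv2.resize(im[180:380,140:500,::-1],None,fx=2.2,fy=2.2,interpolation=cv2.INTER_CUBIC))"
```

```text
(no output)
```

View pics/s3c.png

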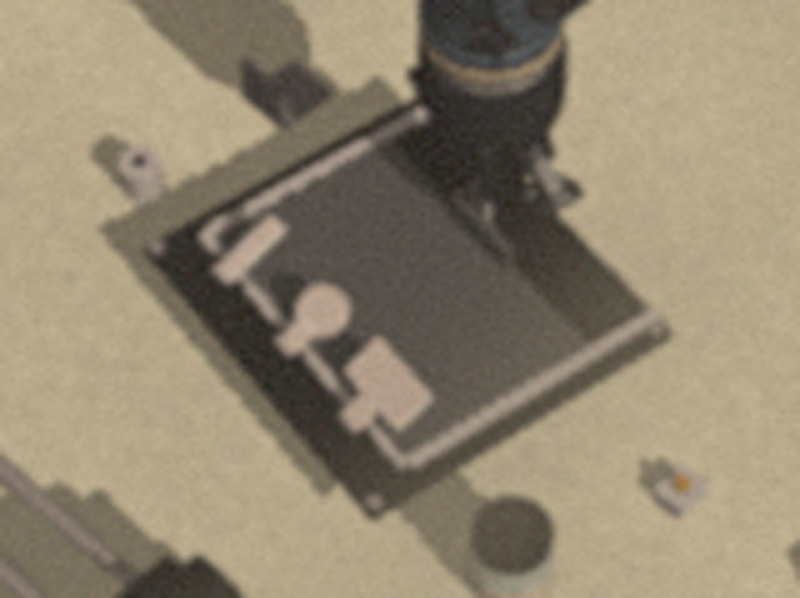

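View pics/w3c.png

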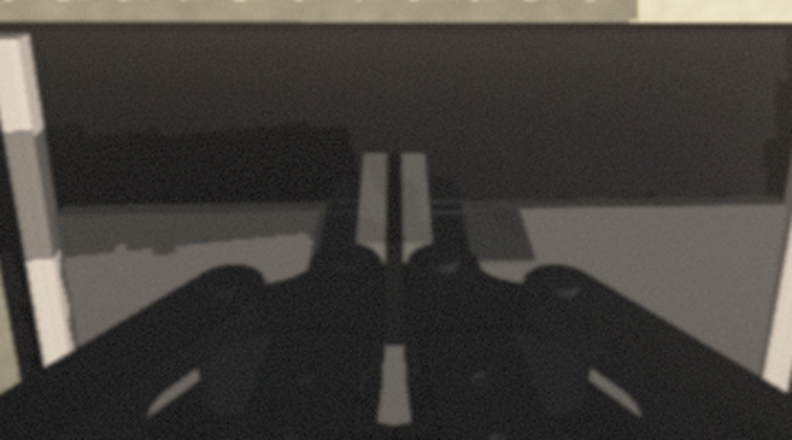

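```bash
cat >> h.py <<'E'
def cloud(f,n):
    z=np.load('pics/%s.npz'%f); d=z['d']; T=z['pose']; fl,cx,cy,_=K(n)
    v,u=np.mgrid[:400,:640]; P=np.stack([(u-cx)/fl*d,(v-cy)/fl*d,d],-1)@T[:3,:3].T+T[:3,3]
    c,s=np.cos(YAW),np.sin(YAW); B=(P[...,:2]-O)@np.array([[c,-s],[s,c]])
    return np.dstack([B,P[...,2]])
E
python3 -c "
from h import *
for f,n in (('w1','wrist'),('w3','wrist'),('scene0','scene'),('s3','scene')):
    B=cloud(f,n)*1000
    for lo,hi in ((-80,-50),(50,80),(25,35),(-35,-25)):
        m=(B[...,1]>lo)&(B[...,1]<hi)&(abs(B[...,0])<120)&(B[...,2]>40)&(B[...,2]<53)
        x=B[m][:,0];z=B[m][:,2]
        print(f,lo,[(b,round(float(np.median(z[(x>=b)&(x<b+3)])),1)) for b in list(range(-93,-50,3)) if ((x>=b)&(x<b+3)).sum()>3])
        print('   rear',[(b,round(float(np.median(z[(x>=b)&(x<b+3)])),1)) for b in list(range(24,72,3)) if ((x>=b)&(x<b+3)).sum()>3])
"
```

```text
w1 -80 [(-93, 44.5), (-90, 44.7), (-87, 44.4), (-84, 45.0), (-81, 49.7), (-78, 49.5), (-75, 49.5), (-72, 49.8), (-69, 49.7), (-66, 49.5), (-63, 49.9), (-60, 49.7), (-57, 49.8), (-54, 49.9), (-51, 49.8)]
   rear [(24, 50.4), (27, 50.3), (30, 50.5), (33, 50.5), (36, 50.4), (39, 45.6), (42, 45.7), (45, 45.7), (48, 45.5), (51, 45.6), (54, 45.9), (57, 47.0), (60, 52.1), (63, 51.7), (69, 45.7)]
w1 50 [(-93, 43.9), (-90, 43.7), (-87, 43.9), (-84, 44.5), (-81, 48.7), (-78, 49.0), (-75, 48.8), (-72, 49.1), (-69, 48.8), (-66, 49.0), (-63, 48.9), (-60, 49.1), (-57, 48.9), (-54, 49.2), (-51, 49.1)]
   rear [(24, 49.6), (27, 49.8), (30, 49.6), (33, 49.8), (36, 49.7), (39, 44.9), (42, 45.0), (45, 44.9), (48, 44.7), (51, 45.4)]
w1 25 [(-93, 43.8), (-90, 44.0), (-87, 43.9), (-84, 45.1), (-81, 49.1), (-78, 49.0), (-75, 49.3), (-72, 49.1), (-69, 49.3), (-66, 49.3), (-63, 49.2), (-60, 49.4), (-57, 49.1), (-54, 49.3), (-51, 49.3)]
   rear [(24, 50.0), (27, 49.8), (30, 49.7), (33, 50.0), (36, 50.1), (39, 45.5), (42, 45.1), (45, 44.8), (48, 45.1), (51, 44.9), (54, 45.3), (57, 45.5), (60, 51.4), (63, 51.3)
[... 2019 characters left out ...]
84, 48.2), (-81, 45.5), (-78, 45.0), (-75, 46.4), (-69, 50.4), (-66, 50.5), (-63, 48.9), (-60, 50.7), (-57, 50.5), (-54, 49.7), (-51, 49.3)]
   rear [(27, 51.1), (36, 51.2), (39, 50.8), (45, 51.2), (51, 51.3), (54, 51.8)]
s3 50 [(-93, 45.0), (-90, 46.9), (-87, 47.5), (-84, 47.7), (-81, 48.3), (-78, 45.8), (-75, 48.9), (-72, 49.7), (-69, 50.0), (-66, 50.1), (-63, 51.3), (-60, 50.2), (-57, 52.1), (-54, 49.9), (-51, 50.9)]
   rear [(45, 51.2), (51, 51.4), (66, 50.5), (69, 47.8)]
s3 25 [(-87, 46.1), (-81, 45.7), (-78, 47.9), (-63, 50.6), (-51, 50.1)]
   rear [(54, 51.7), (57, 46.8), (63, 46.8), (66, 46.0), (69, 48.2)]
s3 -35 []
   rear [(30, 50.9), (33, 51.4), (36, 50.9), (54, 48.8), (60, 45.7)]
```

The plate is about 10 mm short: its near edge is at bed x = -70 and home is -60. The finger is also pressing down 16 N through friction on the tab, so I'll relieve that by raising the command 2 mm, then push on.

>>> move_arm:
  deltas:
    - [0,0,-0.003,0,0]
    - [0,0,-0.005,0,0]
    - [-0.003,0,-0.005,0,0]
    - [-0.006,0,-0.005,0,0]
    - [-0.009,0,-0.005,0,0]
    - [-0.012,0,-0.005,0,0]
    - [-0.015,0,-0.005,0,0]
    - [-0.015,0,-0.005,0,0]

```text
t: 5.02
tcp_pos: [0.5407, 0.0457, 0.0702]
tool_rot: [0.095, 0.995, 0.002, -0.019]
force: [-24.4, 11.7, 11.2]
finger_gap: -0.002
```

```bash
python3 -c "
from h import *
bed(); print(manip.sense()['tau'])"
```

```text
t 5.02 bed xyz mm [-79.8   1.6  70.2] tooly-bedy deg 0.02 F bed [-26.1   6.9  11.2] -0.0024821372568735304
[ -7.45093524 -41.52280569 -23.74211848  -1.60581987  -6.96053579
   0.08169096]
```

The finger now drifts sideways and the plate is turned about 0.7° CCW, so it is binding. I'll back off, look, and push again on the lagging left side of the tab.

>>> move_arm:
  deltas:
    - [0.02,0,0,0,0]
    - [0.04,0,0,0,0]
    - [0.06,0,0,0,0]
    - [0.08,0,0,0,0]
    - [0.1,0,0,0,0]
    - [0.11,0,0,0,0]
    - [0.11,0,0,0,0]
    - [0.11,0,0,0,0]

```text
t: 5.68
tcp_pos: [0.5149, 0.0486, 0.0724]
tool_rot: [0.095, 0.995, -0.0, 0.001]
force: [-0.4, -0.3, -0.4]
finger_gap: -0.001
```

```bash
python3 -c "
from h import *
bed(); im,d=snap('wrist','w4'); cv2.imwrite('pics/w4c.png',cv2.resize(im[180:400,120:520,::-1],None,fx=2,fy=2,interpolation=cv2.INTER_CUBIC))
im,d=snap('scene','s4'); cv2.imwrite('pics/s4c.png',cv2.resize(im[160:290,230:390,::-1],None,fx=5,fy=4.6,interpolation=cv2.INTER_CUBIC))
B=cloud('w4','wrist')*1000
for y in range(-90,91,12):
    m=(abs(B[...,1]-y)<5)&(B[...,2]>47)&(B[...,2]<52)&(B[...,0]<-40)&(B[...,0]>-100); 
    x=B[m][:,0]
    if len(x)>20: print(y,np.round(np.percentile(x,[1,3]),1))
m=(B[...,2]>66)&(B[...,2]<75)&(B[...,0]<-40)&(B[...,0]>-85); q=B[m]; print('tab',np.percentile(q,[1,50,99],axis=0).round(1))
"
```

```text
t 5.68 bed xyz mm [-105.6   -0.4   72.4] tooly-bedy deg 0.01 F bed [-0.3 -0.3 -0.4] -0.0010441143075233367
-90 [-99.6 -98.4]
-78 [-68.7 -68.5]
-66 [-69.  -68.8]
-54 [-69.1 -69. ]
66 [-69.1 -68.9]
78 [-69.2 -69.1]
90 [-69.4 -69. ]
tab [[-69.3  -1.3  69.9]
 [-66.3   1.2  71.3]
 [-62.4   3.3  72.6]]
```

View pics/w4c.png

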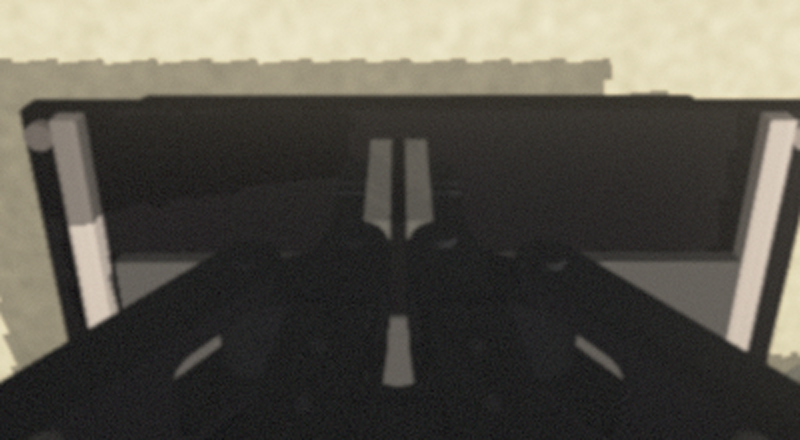

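View pics/s4c.png

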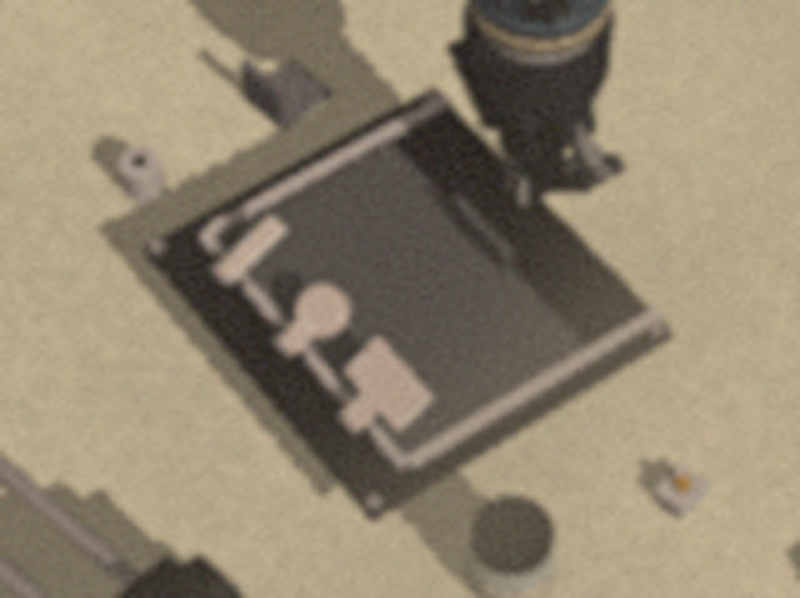

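Backed off, the plate is square again (near edge at -69 mm on both sides) and about 9 mm short. The friction-borne downforce is what jams it. I'll push lower on the tab and ramp the command upward as the push builds.

>>> move_arm:
  deltas:
    - [0,0,0.01,0,0]
    - [0,0,0.02,0,0]
    - [-0.01,0,0.02,0,0]
    - [-0.02,0,0.02,0,0]
    - [-0.03,0,0.02,0,0]
    - [-0.04,0,0.02,0,0]
    - [-0.05,0,0.02,0,0]
    - [-0.055,0,0.02,0,0]

```text
t: 6.45
tcp_pos: [0.5371, 0.0444, 0.0643]
tool_rot: [0.095, 0.995, -0.0, 0.001]
force: [0.6, -0.4, 0.3]
finger_gap: 0.002
```

```bash
python3 -c "
from h import *
bed()"
```

```text
t 6.45 bed xyz mm [-83.   -0.3  64.3] tooly-bedy deg 0.02 F bed [ 0.6 -0.3  0.3] 0.002009133838133969
```

>>> move_arm:
  deltas:
    - [-0.005,0,-0.001,0,0]
    - [-0.01,0,-0.003,0,0]
    - [-0.013,0,-0.004,0,0]
    - [-0.016,0,-0.005,0,0]
    - [-0.019,0,-0.006,0,0]
    - [-0.022,0,-0.007,0,0]
    - [-0.025,0,-0.008,0,0]
    - [-0.025,0,-0.008,0,0]

```text
t: 7.12
tcp_pos: [0.5402, 0.044, 0.0661]
tool_rot: [0.095, 0.995, 0.0, -0.006]
force: [-7.5, 1.9, -0.9]
finger_gap: 0.001
```

```bash
python3 -c "
from h import *
bed()"
```

```text
t 7.12 bed xyz mm [-79.9  -0.2  66.1] tooly-bedy deg 0.04 F bed [-7.7  0.5 -0.9] 0.0009625565840636397
```

>>> move_arm:
  deltas:
    - [-0.004,0,0,0,0]
    - [-0.008,0,0,0,0]
    - [-0.012,0,0,0,0]
    - [-0.016,0,-0.001,0,0]
    - [-0.02,0,-0.001,0,0]
    - [-0.02,0,-0.002,0,0]
    - [-0.02,0,-0.002,0,0]
    - [-0.02,0,-0.002,0,0]

```text
t: 7.78
tcp_pos: [0.5402, 0.044, 0.0658]
tool_rot: [0.094, 0.995, 0.001, -0.015]
force: [-18.0, 5.0, 3.3]
finger_gap: 0.0
```

```bash
python3 -c "
from h import *
bed()"
```

```text
t 7.78 bed xyz mm [-79.9  -0.1  65.8] tooly-bedy deg 0.07 F bed [-18.6   1.5   3.3] 4.4377076149915914e-05
```

It's still blocked at 18 N with almost no downforce, so something is holding the plate. I'll retreat and look properly from above.

>>> move_arm:
  deltas:
    - [0.03,0,0,0,0]
    - [0.06,0,0,0,0]
    - [0.09,0,-0.02,0,0]
    - [0.1,0,-0.1,0,0]
    - [0.1,0,-0.18,0,0]
    - [0.1,0,-0.26,0,0]
    - [0.1,0,-0.34,0,0]
    - [0.1,0,-0.4,0,0]

```text
t: 8.45
tcp_pos: [0.5162, 0.0486, 0.2315]
tool_rot: [0.095, 0.996, -0.0, 0.003]
force: [0.6, 0.2, 0.7]
finger_gap: 0.001
```

```bash
python3 -c "
from h import *
bed(); im,d=snap('wrist','w5'); cv2.imwrite('pics/w5.png',im[:,:,::-1])
im,d=snap('scene','s5'); cv2.imwrite('pics/s5c.png',cv2.resize(im[190:270,250:350,::-1],None,fx=7,fy=7,interpolation=cv2.INTER_CUBIC))"
```

```text
t 8.45 bed xyz mm [-1.044e+02 -2.000e-01  2.315e+02] tooly-bedy deg 0.03 F bed [0.6 0.4 0.7] 0.0009355674607331196
```

View pics/w5.png

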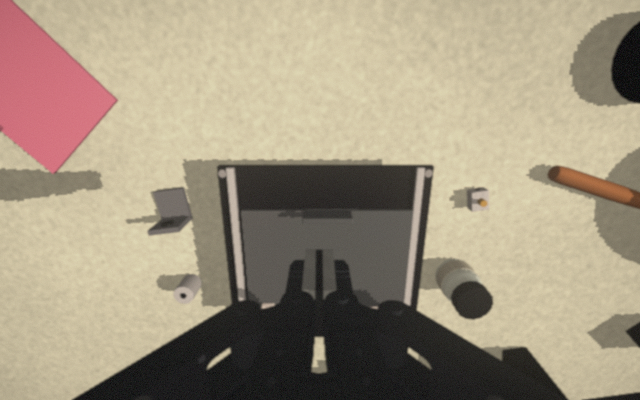

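View pics/s5c.png

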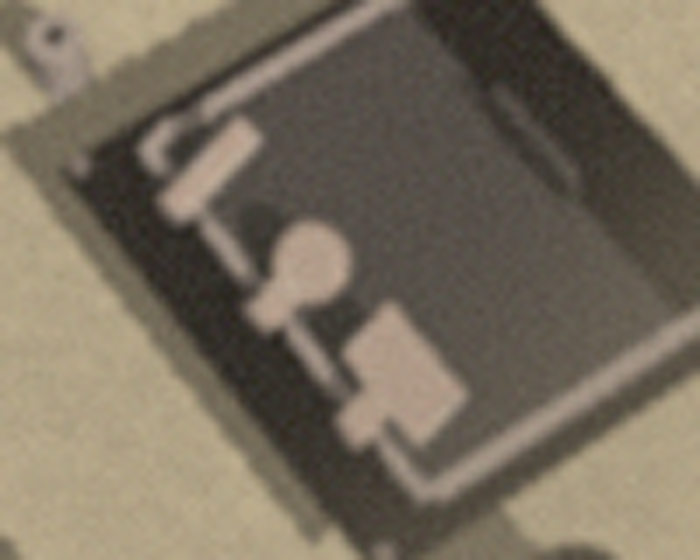

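>>> move_arm:
  deltas:
    - [-0.02,0,-0.05,0,0]
    - [-0.04,0,-0.1,0,0]
    - [-0.06,0,-0.15,0,0]
    - [-0.08,0,-0.2,0,0]
    - [-0.1,0,-0.22,0,0]
    - [-0.11,0,-0.22,0,0]
    - [-0.11,0,-0.22,0,0]
    - [-0.11,0,-0.22,0,0]

```text
t: 9.22
tcp_pos: [0.5568, 0.0405, 0.3146]
tool_rot: [0.095, 0.995, 0.0, -0.001]
force: [0.2, 0.2, -0.8]
finger_gap: -0.001
```

```bash
python3 -c "
from h import *
bed(); im,d=snap('wrist','w6'); cv2.imwrite('pics/w6c.png',cv2.resize(im[110:280,230:440,::-1],None,fx=3.8,fy=3.5,interpolation=cv2.INTER_CUBIC))
B=cloud('w6','wrist')*1000
for y in (-80,-75,-40,-30,-25,20,25,30,40,80):
    m=(abs(B[...,1]-y)<3)&(B[...,2]>40)&(B[...,2]<56)
    x=B[m][:,0];z=B[m][:,2]
    print(y,'near',[(b,round(float(np.median(z[(x>=b)&(x<b+2)])),1)) for b in range(-76,-56,2) if ((x>=b)&(x<b+2)).sum()>1],'rear',[(b,round(float(np.median(z[(x>=b)&(x<b+2)])),1)) for b in range(36,74,2) if ((x>=b)&(x<b+2)).sum()>1])
for x0 in (-50,-20,10,40):
    m=(abs(B[...,0]-x0)<4)&(B[...,2]>40)&(B[...,2]<56); y=B[m][:,1];z=B[m][:,2]
    print('x',x0,[(b,round(float(np.median(z[(y>=b)&(y<b+1)])),1)) for b in list(range(-102,-84))+list(range(84,102)) if ((y>=b)&(y<b+1)).sum()>1])
"
```

```text
t 9.22 bed xyz mm [-63.   -0.4 314.6] tooly-bedy deg 0.02 F bed [ 0.1  0.3 -0.8] -0.0010849740558021594
-80 near [(-76, 44.1), (-74, 44.8), (-72, 44.3), (-70, 44.7), (-68, 49.0), (-66, 47.7), (-64, 48.4), (-62, 48.9), (-60, 48.9), (-58, 49.3)] rear [(36, 46.9), (38, 50.1), (40, 49.3), (42, 47.3), (44, 49.4), (46, 49.2), (48, 49.3), (50, 48.5), (52, 50.6), (54, 50.3), (56, 50.3), (60, 44.6), (62, 43.7), (64, 43.9), (66, 44.1), (68, 44.8), (70, 44.1), (72, 43.9)]
-75 near [(-76, 44.4), (-74, 44.1), (-72, 44.4), (-70, 45.7), (-68, 48.6), (-66, 49.5), (-64, 48.8), (-62, 49.5), (-60, 49.0), (-58, 49.8)] rear [(36, 49.0), (38, 49.2), (40, 49.5), (42, 48.8), (44, 49.1), (46, 49.5), (48, 49.6), (50, 49.5), (52, 50.1), (54, 50.5), (56, 50.1), (60, 44.2), (62, 44.3), (64, 44.4), (66, 44.2), (68, 44.4), (70, 44.4), (72, 44.0)]
-40 near [(-76, 44.2), (-74, 44.0), (-72, 44.3), (-70, 46.2), (-68, 49.2), (-66, 49.4), (-64, 48.9), (-62, 49.2), (-60, 49.4), (-58, 49.1)] rear [(36, 49.5), (38, 49.0), (40, 49.2), (42, 48.7), (44, 49.7), (46, 49.0), (48, 48.7), (50, 49.7), (52, 50.5), (54, 50.1), (56, 5
[... 3192 characters left out ...]
.7), (-90, 50.0), (-89, 48.9), (-88, 48.8), (-87, 49.7), (-86, 49.9), (-85, 46.7), (84, 49.5), (85, 48.9), (86, 50.1), (87, 49.1), (88, 49.7), (89, 49.2), (90, 49.4), (91, 49.5), (92, 50.6), (93, 48.7), (94, 49.8), (95, 49.5), (96, 49.9), (97, 49.6), (98, 49.6), (99, 48.8), (100, 49.0), (101, 49.6)]
x 40 [(-102, 44.0), (-101, 44.7), (-100, 44.6), (-99, 43.7), (-98, 44.3), (-97, 44.9), (-96, 44.0), (-95, 44.5), (-94, 45.2), (-93, 44.8), (-91, 48.7), (-90, 49.4), (-89, 49.8), (-88, 49.2), (-87, 49.2), (-86, 49.2), (-85, 46.4), (84, 48.5), (85, 49.6), (86, 49.7), (88, 49.3), (89, 48.8), (90, 50.0), (92, 49.3), (93, 49.5), (95, 48.9), (96, 48.9), (97, 49.3), (99, 48.7), (100, 49.5), (101, 49.5)]
```

View pics/w6c.png

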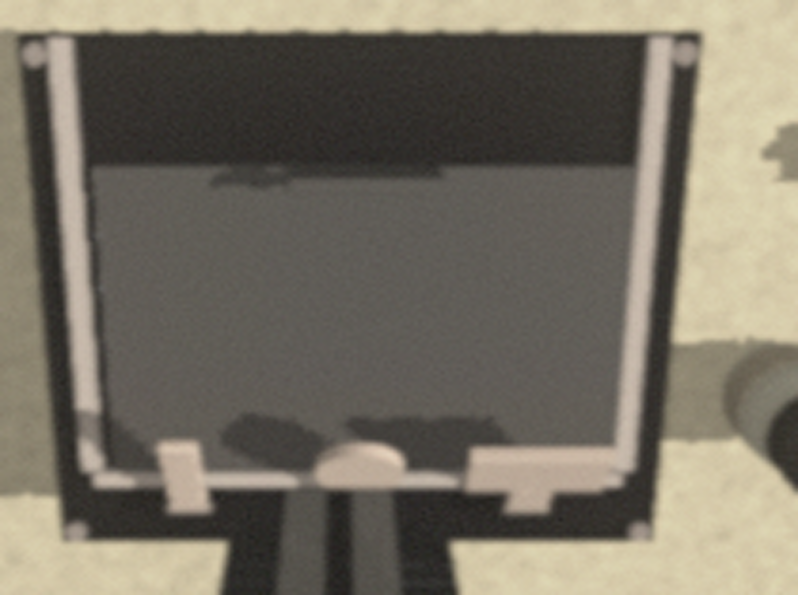

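In this view the plate's rear edge meets the stop bar and no dark strip remains, so the plate is home. My first bed frame was off by about 9 mm because the arm was still settling during w1. I'll refit the bed with the arm at rest.

Run:
```python
from h import *
bed()
T=np.array(manip.get_calibration('wrist')['pose']); im,d=manip.snapshot('wrist'); T2=np.array(manip.get_calibration('wrist')['pose'])
print('drift mm',np.round((T2-T)[:3,3]*1e3,2)); bed()
cv2.imwrite('pics/w7.png',im[:,:,::-1]); np.savez('pics/w7.npz',im=im,d=d,pose=T)
f,cx,cy,_=K('wrist')
def r(p,h):
    q=T[:3,:3]@np.array([(p[0]-cx)/f,(p[1]-cy)/f,1]); o=T[:3,3]; return (o+q*(h-o[2])/q[2])[:2]
v,u=np.mgrid[:400,:640]; P=np.stack([(u-cx)/f*d,(v-cy)/f*d,d],-1)@T[:3,:3].T+T[:3,3]
m=(P[...,2]>.040)&(P[...,2]<.054)&(np.abs(P[...,0]-.6)<.2)&(np.abs(P[...,1]-.03)<.2)
m=cv2.morphologyEx(m.astype(np.uint8),cv2.MORPH_OPEN,np.ones((3,3)))>0
rc=cv2.minAreaRect(P[m][:,:2].astype(np.float32)*1000); print('deck',rc)
# corners from w6 crop (scale 3.8,3.5 offset 230,110)
px=[(18,33),(702,34),(64,541),(653,541)]
C=np.array([r((230+a/3.8,110+b/3.5),.045) for a,b in px]); print(C.round(4))
ex=(C[2]-C[0]+C[3]-C[1]); ey=(C[1]-C[0]+C[3]-C[2]); yaw=.5*np.arctan2(ex[1],ex[0])+.5*np.arctan2(-ey[0],ey[1])
c,s=np.cos(yaw),np.sin(yaw);R=np.array([[c,-s],[s,c]]); o=C.mean(0)-R@[-.006,0]; print('corner fit',o.round(4),np.degrees(yaw), [np.linalg.norm(C[a]-C[b]).round(4) for a,b in((0,2),(1,3),(0,1),(2,3))])
o2=np.array(rc[0])/1000+0.006*R[:,0]; print('rect origin',o2.round(4))
B=np.dstack([(P[...,:2]-o)@R,P[...,2]])*1000
mm=(B[...,2]>70)&(B[...,2]<100)&(B[...,0]>15)&(abs(B[...,1])<110)&(B[...,0]<90)
n,l,st,_=cv2.connectedComponentsWithStats(mm.astype(np.uint8))
for i in range(1,n):
    if st[i,4]>10: q=B[l==i]; print('latch',st[i],np.percentile(q,[1,99],axis=0).round(1))
mm=(abs(B[...,1])>35)&(abs(B[...,1])<80)&(abs(B[...,2]-49.5)<2)&(B[...,0]<0)&(B[...,0]>-90); print('plate near',np.percentile(B[mm][:,0],[.2,1]))
mm=(B[...,2]>68)&(B[...,2]<75)&(B[...,0]<-30)&(B[...,0]>-90); print('tab',np.percentile(B[mm],[2,98],axis=0).round(1))
```

```text
t 9.27 bed xyz mm [-6.330e+01 -3.000e-01  3.145e+02] tooly-bedy deg 0.03 F bed [ 0.6 -0.2  0.8] -0.00018123532491029203
drift mm [-0.04  0.03  0.1 ]
t 9.32 bed xyz mm [-6.340e+01 -3.000e-01  3.146e+02] tooly-bedy deg 0.03 F bed [-0.7  0.2  0.6] -0.004824085919123562
deck ((610.8433837890625, 65.00701141357422), (272.8251953125, 199.81309509277344), 79.409912109375)
[[ 0.4875 -0.0483]
 [ 0.5291  0.1662]
 [ 0.6832 -0.0855]
 [ 0.7246  0.1293]]
corner fit [0.612  0.0393] -10.836043754743184 [np.float64(0.1992), np.float64(0.1989), np.float64(0.2185), np.float64(0.2188)]
rect origin [0.6167 0.0639]
latch [271 236  12  13 130] [[ 33.1 -67.4  70.2]
 [ 54.6 -54.7  82.8]]
latch [313 237  23  12 247] [[ 34.1 -15.   70.9]
 [ 54.4  12.9  84.2]]
latch [352 238  40  13 465] [[34.7 34.8 70.3]
 [57.5 81.9 85.9]]
plate near [-59.52205528 -59.34575181]
tab [[-60.  -23.6  69.3]
 [-55.   24.4  72.8]]
```

```bash
sed -i 's/^O=.*/O=np.array([.6120,.0393]); YAW=np.radians(-10.84)/' h.py; python3 -c "
from h import *
bed()"
```

```text
t 9.32 bed xyz mm [-54.8  -9.1 314.6] tooly-bedy deg -0.03 F bed [-0.7  0.2  0.6] -0.004824085919123562
```

>>> move_arm:
  deltas:
    - [-0.04,0.04,0.04,0,0]
    - [-0.08,0.08,0.1,0,0]
    - [-0.13,0.12,0.17,0,0]
    - [-0.18,0.15,0.25,0,0]
    - [-0.22,0.17,0.33,0,0]
    - [-0.235,0.1725,0.41,0,0]
    - [-0.235,0.1725,0.47,0,0]
    - [-0.235,0.1725,0.48,0,0]

```text
t: 9.98
tcp_pos: [0.6586, 0.0908, 0.1175]
tool_rot: [0.095, 0.995, -0.0, -0.006]
force: [-0.3, 0.6, -1.2]
finger_gap: -0.003
```

>>> move_arm:
  deltas:
    - [0,0,0,0,0]
    - [0,0,0,0,0]
    - [0,0,0,0,0]
    - [0,0,0,0,0]
    - [0,0,0,0,0]
    - [0,0,0,0,0]
    - [0,0,0,0,0]
    - [0,0,0,0,0]

```text
t: 10.65
tcp_pos: [0.6631, 0.0905, 0.1248]
tool_rot: [0.095, 0.996, 0.0, 0.0]
force: [-0.2, 0.5, -0.2]
finger_gap: -0.001
```

```bash
python3 -c "
from h import *
bed(); im,d=snap('scene','s8'); cv2.imwrite('pics/s8c.png',cv2.resize(im[160:290,230:390,::-1],None,fx=5,fy=4.6,interpolation=cv2.INTER_CUBIC))"
```

```text
t 10.65 bed xyz mm [ 40.5  59.9 124.8] tooly-bedy deg -0.03 F bed [-0.3  0.4 -0.2] -0.0010931828510470072
```

View pics/s8c.png

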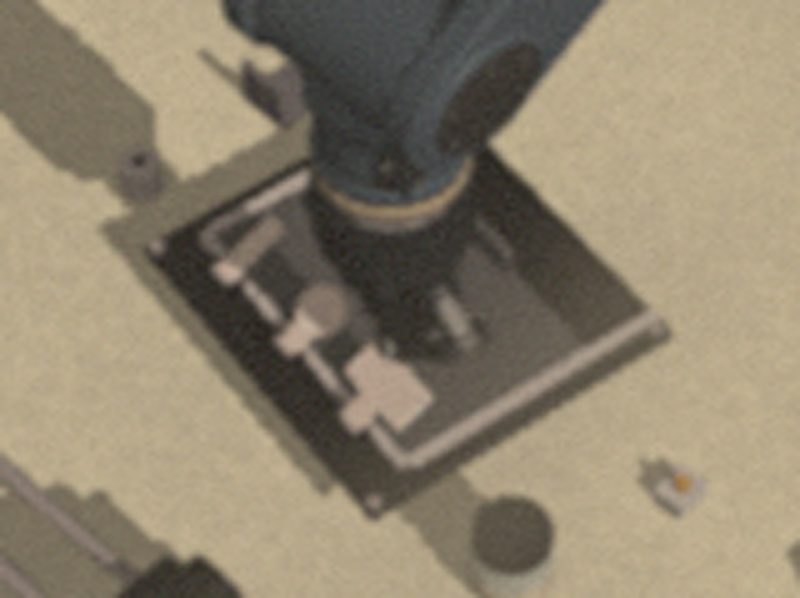

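>>> move_arm:
  deltas:
    - [0.004,0,0.03,0,0]
    - [0.004,0,0.06,0,0]
    - [0.004,0,0.08,0,0]
    - [0.004,0,0.1,0,0]
    - [0.004,0,0.11,0,0]
    - [0.004,0,0.12,0,0]
    - [0.004,0,0.13,0,0]
    - [0.004,0,0.14,0,0]

```text
t: 11.37
tcp_pos: [0.6609, 0.091, 0.0687]
tool_rot: [0.095, 0.995, 0.0, -0.001]
force: [-11.5, 1.3, 37.3]
finger_gap: 0.002
```

```bash
python3 -c "
from h import *
bed()"
```

```text
t 11.37 bed xyz mm [38.4 59.9 68.7] tooly-bedy deg -0.04 F bed [-11.6  -0.9  37.3] 0.002171710431669909
```

>>> move_arm:
  deltas:
    - [0,0,0.005,0,0]
    - [0,0,0.01,0,0]
    - [0,0,0.013,0,0]
    - [0,0,0.016,0,0]
    - [0,0,0.018,0,0]
    - [0,0,0.018,0,0]
    - [0,0,0.018,0,0]
    - [0,0,0.018,0,0]

```text
t: 12.03
tcp_pos: [0.661, 0.091, 0.0687]
tool_rot: [0.094, 0.996, -0.0, 0.0]
force: [-14.9, 0.4, 40.5]
finger_gap: 0.0
```

```bash
python3 -c "
from h import *
bed()"
```

```text
t 12.03 bed xyz mm [38.4 60.  68.7] tooly-bedy deg 0.0 F bed [-14.7  -2.4  40.5] 8.955163873967543e-05
```

>>> move_arm:
  deltas:
    - [0,0,-0.04,0,0]
    - [0,0,-0.08,0,0]
    - [0,0,-0.12,0,0]
    - [0,0,-0.15,0,0]
    - [0,-0.04,-0.15,0,0]
    - [0,-0.09,-0.15,0,0]
    - [0,-0.14,-0.15,0,0]
    - [0,-0.15,-0.15,0,0]

```text
t: 12.7
tcp_pos: [0.6493, 0.0282, 0.1199]
tool_rot: [0.096, 0.995, -0.001, -0.001]
force: [0.4, 0.3, -0.1]
finger_gap: 0.0
```

```bash
python3 -c "
from h import *
bed(); im,d=snap('scene','s9'); cv2.imwrite('pics/s9c.png',cv2.resize(im[160:290,230:390,::-1],None,fx=5,fy=4.6,interpolation=cv2.INTER_CUBIC)); bed()"
```

```text
t 12.70 bed xyz mm [ 38.8  -3.9 119.9] tooly-bedy deg -0.18 F bed [ 0.4  0.4 -0.1] 0.0004091813984846775
t 12.75 bed xyz mm [ 38.8  -3.3 119.9] tooly-bedy deg -0.22 F bed [ 0.8  0.5 -0.1] 0.002806173814675723
```

View pics/s9c.png

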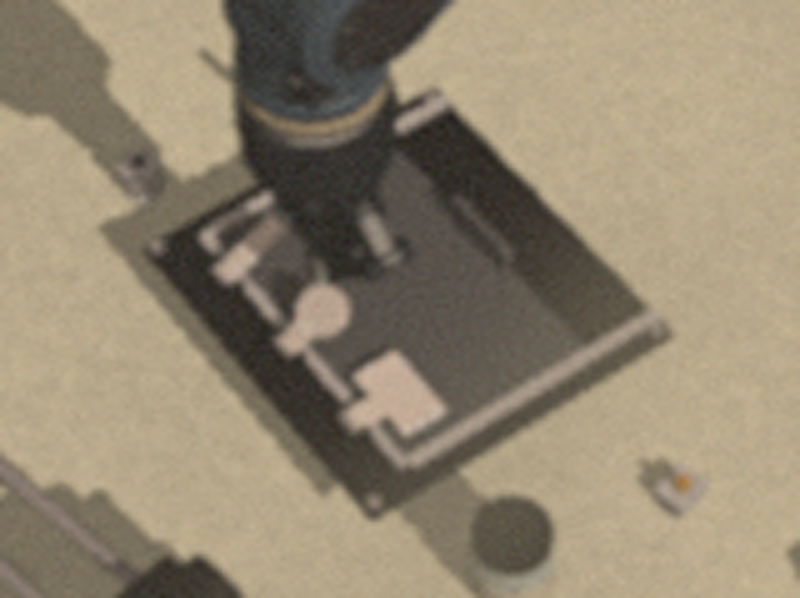

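The wide latch now lies flat (crop (400,392)), while the disc and narrow latches are still raised. The disc is next.

>>> move_arm:
  deltas:
    - [0,0,0.03,0,0]
    - [0,0,0.06,0,0]
    - [0,0,0.08,0,0]
    - [0,0,0.1,0,0]
    - [0,0,0.115,0,0]
    - [0,0,0.13,0,0]
    - [0,0,0.14,0,0]
    - [0,0,0.145,0,0]

```text
t: 13.42
tcp_pos: [0.6482, 0.0334, 0.0685]
tool_rot: [0.094, 0.996, 0.0, -0.002]
force: [-17.9, 1.8, 51.6]
finger_gap: -0.004
```

```bash
python3 -c "
from h import *
bed()"
```

```text
t 13.42 bed xyz mm [36.7  1.  68.5] tooly-bedy deg 0.06 F bed [-18.   -1.6  51.6] -0.0035170786761092297
```

>>> move_arm:
  deltas:
    - [0,0,0,0,0]
    - [0,0,0,0,0]
    - [0,0,0,0,0]
    - [0,0,-0.04,0,0]
    - [0,0,-0.08,0,0]
    - [0,0,-0.12,0,0]
    - [0,0,-0.15,0,0]
    - [0,0,-0.15,0,0]

```text
t: 14.08
tcp_pos: [0.6521, 0.0323, 0.125]
tool_rot: [0.094, 0.996, -0.0, 0.003]
force: [0.9, 0.3, 0.1]
finger_gap: 0.001
```

```bash
python3 -c "
from h import *
bed()
im,d=snap('scene','s10'); cv2.imwrite('pics/s10c.png',cv2.resize(im[160:290,230:390,::-1],None,fx=5,fy=4.6,interpolation=cv2.INTER_CUBIC)); bed()"
```

```text
t 14.08 bed xyz mm [ 40.7   0.7 125. ] tooly-bedy deg 0.01 F bed [0.8 0.5 0.1] 0.0008248872993626048
t 14.13 bed xyz mm [ 39.8   0.5 123.6] tooly-bedy deg 0.0 F bed [-0.4 -0.3 -1.1] -0.00438770540891076
```

View pics/s10c.png

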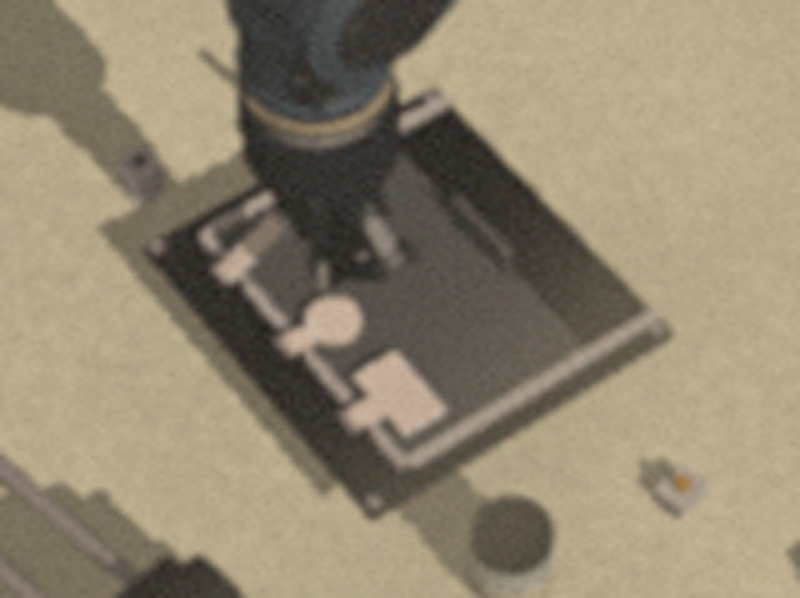

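The disc is flat too: its shape shifted to crop (335,322) and the tip stopped at 57.5 mm. Now the narrow one.

>>> move_arm:
  deltas:
    - [0,-0.04,0,0,0]
    - [0,-0.08,0,0,0]
    - [0,-0.12,0,0,0]
    - [0,-0.15,0,0,0]
    - [0,-0.15,0,0,0]
    - [0,-0.15,0,0,0]
    - [0,-0.15,0,0,0]
    - [0,-0.15,0,0,0]

```text
t: 14.8
tcp_pos: [0.6387, -0.0264, 0.1227]
tool_rot: [0.094, 0.996, 0.0, -0.0]
force: [-0.5, -0.7, -0.4]
finger_gap: -0.002
```

```bash
python3 -c "
from h import *
bed()"
```

```text
t 14.80 bed xyz mm [ 38.6 -59.5 122.7] tooly-bedy deg -0.0 F bed [-0.3 -0.8 -0.4] -0.00160761704401863
```

>>> move_arm:
  deltas:
    - [0,0,0.03,0,0]
    - [0,0,0.06,0,0]
    - [0,0,0.08,0,0]
    - [0,0,0.1,0,0]
    - [0,0,0.115,0,0]
    - [0,0,0.13,0,0]
    - [0,0,0.14,0,0]
    - [0,0,0.144,0,0]

```text
t: 15.47
tcp_pos: [0.637, -0.0262, 0.0686]
tool_rot: [0.094, 0.996, 0.0, -0.002]
force: [-12.7, 3.3, 37.4]
finger_gap: 0.001
```

```bash
python3 -c "
from h import *
bed()"
```

```text
t 15.47 bed xyz mm [ 36.9 -59.6  68.6] tooly-bedy deg 0.01 F bed [-13.1   0.8  37.4] 0.0009160156099534552
```

Pressed to the stop. I'll hold briefly, rise, and retreat to a viewing pose like w7.

>>> move_arm:
  deltas:
    - [0,0,0,0,0]
    - [0,0,0,0,0]
    - [0,0,0,0,0]
    - [0,0,-0.06,0,0]
    - [0,0,-0.14,0,0]
    - [0,0,-0.22,0,0]
    - [0,0,-0.3,0,0]
    - [0,0,-0.38,0,0]

```text
t: 16.13
tcp_pos: [0.6391, -0.027, 0.218]
tool_rot: [0.095, 0.996, -0.0, 0.0]
force: [0.5, 0.3, -0.7]
finger_gap: -0.001
```

>>> move_arm:
  deltas:
    - [0.06,0.04,-0.06,0,0]
    - [0.12,0.08,-0.12,0,0]
    - [0.18,0.12,-0.18,0,0]
    - [0.23,0.14,-0.24,0,0]
    - [0.23,0.14,-0.24,0,0]
    - [0.23,0.14,-0.24,0,0]
    - [0.23,0.14,-0.24,0,0]
    - [0.23,0.14,-0.24,0,0]

```text
t: 16.8
tcp_pos: [0.5593, 0.0448, 0.3118]
tool_rot: [0.095, 0.995, -0.0, -0.001]
force: [1.1, -0.8, -0.3]
finger_gap: -0.0
```

Run:
```python
from h import *
bed(); im,d=snap('wrist','w11'); cv2.imwrite('pics/w11c.png',cv2.resize(im[110:280,230:440,::-1],None,fx=3.8,fy=3.5,interpolation=cv2.INTER_CUBIC)); bed()
B=cloud('w11','wrist')*1000
mm=(abs(B[...,1])>35)&(abs(B[...,1])<80)&(abs(B[...,2]-49.5)<2)&(B[...,0]<0)&(B[...,0]>-90); print('plate near',np.percentile(B[mm][:,0],[.2,1]))
for n,y in (('wide',60),('disc',0),('narrow',-60)):
    for x in (30,38,44,48): 
        m=(abs(B[...,1]-y)<4)&(abs(B[...,0]-x)<2); z=B[m][:,2]; z=z[z<120]; print(n,x,len(z),np.median(z).round(1) if len(z) else None)
im,d=snap('scene','s11'); cv2.imwrite('pics/s11.png',im[:,:,::-1])
```

```text
t 16.80 bed xyz mm [-52.8  -4.5 311.8] tooly-bedy deg -0.07 F bed [ 1.2 -0.6 -0.3] -7.507255394894917e-05
t 16.85 bed xyz mm [-52.8  -4.6 311.6] tooly-bedy deg -0.09 F bed [0.2 0.6 0.1] 0.003040588141877221
plate near [-60.16570243 -59.97615539]
wide 30 15 57.8
wide 38 17 57.5
wide 44 13 57.4
wide 48 17 57.4
disc 30 18 57.2
disc 38 17 57.3
disc 44 16 57.3
disc 48 16 57.2
narrow 30 18 57.1
narrow 38 16 57.5
narrow 44 15 57.2
narrow 48 15 57.0
```

View pics/w11c.png

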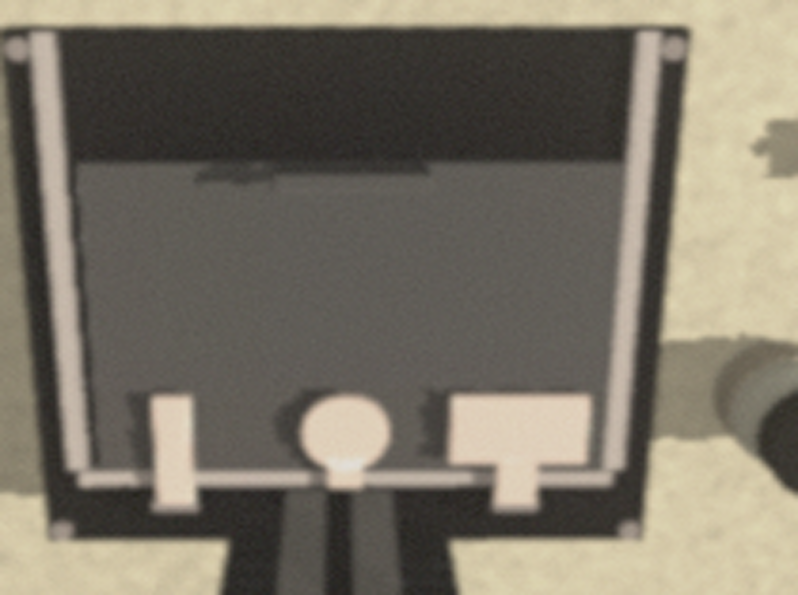

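View pics/s11.png

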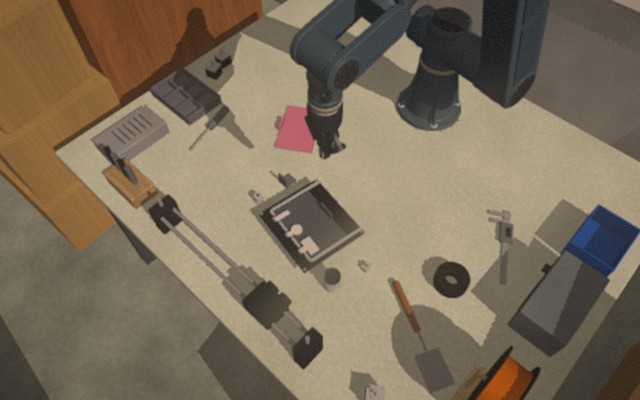

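All three latches are flat: depth reads 57–58 mm along each arm in the w11 crop, at (172,450), (345,430) and (520,430). The plate's rear edge meets the stop bar, and the bystanders are where they were. Handing in.

```bash
python3 -c "
from h import *
bed(); print(manip.sign_off())"
```

```text
t 16.90 bed xyz mm [-52.9  -4.7 311.6] tooly-bedy deg -0.09 F bed [-0.5 -0.3  0.3] 0.0019948063905880714
the job is handed in; nothing more can be done
None
```

I pushed the plate home by its tab, then pressed the latches flat in order: wide, disc, narrow. I handed in at 16.9 s with the arm clear of everything.

**Last checks:**
- **Plate:** its near edge is at bed x = -60.0 mm (home is -60) and its rear edge meets the stop bar.
- **Latches:** the tops of all three read 57–58 mm above the bench along each arm, against 58 mm when flat.
- **Bystanders:** they look unmoved in the scene view. I did not measure their positions.

**What disagreed:** my first bed position was about 12 mm off (9–10 mm in x), because the wrist camera pose was read while the arm was still settling. I therefore took the plate to be about 9 mm short when it was already home, and pushed it against the stop again with up to 26 N. The refit with the arm at rest cleared this up. That error also put the push about 10 mm off the tab's centre.

**Press forces:** the finger presses reached about 37–52 N at the latch end stops, well above the 4–6 N needed. That is under the 120 N wrist limit. The disc press (52 N) and the wide press (40.5 N) were over 40 N, but that limit covers the arm and the gripper's body, and only the fingertips were meant to touch.

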